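Unhook the tangled eye hook and sort both hooks into the tray

TASK

The eye hook is caught on the standing plate hook on the cutting mat: lift and twist it free without picking the plate hook up along with it or tipping it over. Then set the eye hook flat in the long bay of the grey tray and stand the plate hook on its foot in the empty short bay; set both down rather than dropping them, and leave the other things where they are.

Things in the scene. Friction and masses are not known exactly. Their poses are not given: they have to be found in the camera images.
- plate_hook: Bare steel swivel hook standing loose on a round foot, 0.30 kg (+-25 %). Origin: centre of the foot's underside, z up. Foot 64 mm across, 5 mm thick. From its centre rises an 8 mm bar, the shank, bent over into a crook like an upside-down U, ending in a free tip 36 mm to one side of the shank (centre to centre). Top of the crook 50 mm, lowest point of the tip 20 mm above the origin.
- shank (a point): On the axis of the shank, above the foot's centre, 15 mm above the origin. The crook swivels stiffly (about 0.05 N m) about this axis; which way its tip points is NOT told by any pose here: look, or feel for it. It is within 1.1 rad of the plate hook's x axis at the start. Seen from above the crook is a bar 44 x 8 mm from the shank to the tip; its bend has 18 mm centre-line radius.
- eye_hook: Bare steel eye hook, loose, 0.16 kg (+-25 %), bar 8 mm thick. Origin: centre of its oblong eye, on the underside plane; z up. Eye opening 48 mm (x) by 18 mm (y), corners cut 6 mm; 64 x 34 mm outside. A bar leads in -x to the grip block and a tail hook. All of it is 8 mm high but for the block. It starts with the shank inside the eye, resting on the foot, sloping 0.05 rad down to its tail.
- eye (a point): Centre of the eye, 4 mm above the underside. The eye starts over 0.3 rad out of line with the crook. It passes over the crook only with its long axis parallel to the line from shank to tip (either way round, within about 0.15 rad) and its centre over the middle of that line, 18 mm from the shank (within 2 mm along, 4 mm across): then it lifts straight off. Else it catches under the crook.
- grip (a point): Centre of the eye hook's square grip block (36 mm along x, 14 mm wide, 14 mm high), 7 mm above the underside, at x = -76 mm of the eye hook; axes as the eye hook. The centre of mass lies near the block's front end.
- tail (a point): Inside the eye hook's open tail hook (38 mm wide), on its axis at x = -134 mm, 4 mm above the underside; axes as the eye hook, whose end is at x = -141 mm.
- tray: Open grey plastic tray fixed on the mat, 230 (x) x 215 (y) x 35 mm high, walls 5 mm, floor 4 mm thick. Origin: centre of the underside. One long bay along its +y side, 220 x 100 mm inside; on the -y side an empty short bay (towards +x) 112 x 100 mm inside and a short bay (towards -x) 102 x 100 mm with two nuts in it.
- long_bay (a point): Centre of the floor of the long bay (long axis along x); axes as the tray.
- short_bay (a point): Centre of the floor of the empty short bay (112 mm along x, 100 mm along y); axes as the tray.
- spool: Bystander: small metal spool standing 90 to 115 mm behind the plate hook (seen from the robot), 42 mm across, 30 mm high. Origin under its centre.
- tape: Bystander: roll of orange tape lying on the mat near the robot, 90 mm across, 24 mm high. Origin under its centre.
- driver: Bystander: screwdriver, 190 mm long, lying at the far edge of the mat.
- nut_a: Bystander: steel nut, 26 mm across, 12 mm high, in the other short bay.
- nut_b: Bystander: a second nut like it, in the same bay.
There are look-alikes about, which are no part of the job. Several things have the shape of the plate_hook; the one meant has the colours described above.

How it is judged:
By the outcome, as a careful person would: the job done as asked, in the order asked, and still so for the second after the job is handed in, with the robot touching nothing.
It also fails if it takes over 72 s, if anything falls off the work surface, if the arm or the gripper's body presses on something with over 40 N, if the wrist force passes 120 N, or if a joint passes its speed limit or range.

ROBOT

A 6-joint arm with a two-finger parallel gripper is mounted at the origin on the work surface. World frame = base frame: x ahead of the robot, y to its left, z up, the work surface at z = 0. Lengths are in m, angles in rad, forces in N, time in s.
With the tool pointing down it reaches from about 0.25 to 0.775 m from the base axis. Payload 4 kg.
Tool frame: the origin (TCP) lies midway between the tips of the shut fingers; the grasp point (between the pads) lies 19 mm behind it (robot.hold_point_z is the distance from the TCP to the grasp point, in m); z points along the fingers, y is the line along which they close (so a half turn about z gives the same grasp; the last joint's range is limited). The gripper opens to 94 mm and grips with 3 to 60 N. Pads are 16 mm wide; open, the fingers measure 119 mm over their backs; the gripper's body (75 mm by 177 mm) begins 78 mm behind the grasp point.
Start: joints at [1.139, 0.087, 1.371, -0, 1.684, -0.103], TCP at [0.178, 0.521, 0.206] pointing down, gripper open.
Joint ranges: [-3.1, 3.1], [-0.76, 2.03], [0.27, 2.55], [-1.08, 4.22], [0.17, 2.65], [-2.57, 2.57]. Speed limits (rad/s): [2.79, 2.79, 3.14, 3.14, 3.14, 3.14].

INTERFACE

Orientations are given as [roll, pitch, yaw] about the fixed x, y, z axes, in that order (R = Rz(yaw) Ry(pitch) Rx(roll)).
In Python, from bench import readout, imaging, robot gives the robot as it stands.
- The arm moves only by the tool carry_out, never from a script. Its argument "motion" is text: rows parted by semicolons, each of 7 numbers parted by spaces: the shift along the tool's x, y, z each as a share of 200 mm, from -1 to 1, then the turn, a rotation vector about the tool's x, y, z each as a share of 120 degrees, from -1 to 1, then the opening, from 0 (shut) to 1 (fully open). A call has 1 to 12 rows; each row shifts and turns the commanded pose from where the row before left it, along the tool's axes as they then stand; what a row does not reach is not made up. A row lasts 1/8 s, in which the tool goes at most 62.5 mm and 10.7 degrees, less where a joint would pass 70% of its speed; a pose out of reach is approached as far as the arm can. A call with a number of a shift or a turn outside -1 to 1 is refused whole. A call with a gripper value outside its range is refused whole. The fingers move at their own pace and stop on an object; the grip force is fixed at half the most. Time passes only in rows, so rows that do not move let the fingers close. It gives the time, the measured TCP pose, the force, the opening and the grip force at its end, in the units of the state.
- readout.get_obs(): the state, without advancing time (a new reading comes with each control period).
- imaging.snapshot(name): name is "scene" or "top"; returns a dict with "pixels" (400x640x3 uint8, red, green, blue), "fx", "fy", "cx", "cy" (pixels), "R" (3x3) and "t" (3): a world point X has camera coordinates R X + t. Camera axes: x right, y down, z forward; pixel columns grow to the right and rows downward; lengths in m; the calibration is good to about 2 mm. A picture is of the moment at which its call begins. There is no depth.
- robot.close_job(): hands the job in; it is judged then, once.
The state is a dict: "time": time; "joint_positions": joint angles; "qvel": joint speeds; "joint_torque": joint torques, N m; "tool_pos": TCP position; "ee_rot": TCP orientation; "wrist_force": force on the tool from outside, world axes, zero at the start; "wrist_torque": the same for the moment, N m; "width": finger opening in m; "finger_force": force on a finger pad.
Only numpy, scipy, OpenCV 4.12 (cv2) and the standard library are available. Lean on these libraries where they do the work, as an engineer would, in place of code of your own. Each camera call takes 0.05 s, during which the arm holds its last target. There are 200 camera calls.

## Working session

There is one attempt and no reset: what is moved stays moved. The work goes in short steps, Python scripts to look and compute and a tool call to move; the robot and the scene stay as the last step left them, time stands still between calls to the robot, and variables do not carry over. Pictures are saved under pics/ and viewed, at most 10 in all, crops included, and the job is handed in when it is done.

Besides the shell and the picture viewer there is one more tool, called after "Request:" in YAML: its name, and indented under it one key for each argument. carry_out: Moves the arm, as the interface text tells. Its arguments: {"type":"object","properties":{"motion":{"type":"string"}},"required":["motion"]}

```bash
mkdir -p pics; ls; python3 - <<'E'
from bench import readout, imaging, robot
import cv2
for n in("scene","top"):
    s=imaging.snapshot(n); cv2.imwrite(f"pics/{n}0.png",s["pixels"][:,:,::-1]); print(n,s["fx"],s["cx"],s["cy"],s["R"],s["t"])
o=readout.get_obs(); print(o); print(robot.hold_point_z)
E
```

```text
pics
scene 451.2868273261144 318.09840886404186 207.6671325426394 [[ 0.33355009  0.94272467 -0.00381276]
 [ 0.72772749 -0.26004767 -0.63465574]
 [-0.59929713  0.20891483 -0.77278558]] [-0.24887864 -0.37868641  1.54626353]
top 377.3044176857227 322.564189776448 199.38659248402982 [[-0.02979586 -0.9993141   0.0219894 ]
 [-0.99665729  0.02802807 -0.07673774]
 [ 0.07606879 -0.02420236 -0.9968088 ]] [0.03976041 0.57555788 0.75433002]
{'time': 0.1, 'joint_positions': array([ 1.13888306e+00,  8.79160364e-02,  1.37207918e+00, -1.51879969e-05,
        1.68358508e+00, -1.03078394e-01]), 'qvel': array([ 0.0007255 , -0.00246789, -0.00455063,  0.00096671,  0.00138103,
        0.00202963]), 'joint_torque': array([ 2.04121345e-03, -3.41252124e+01, -3.03301048e+01,  7.19552930e-02,
        3.04683857e-02, -8.26973314e-05]), 'tool_pos': array([0.17741288, 0.52009172, 0.20441426]), 'ee_rot': array([-3.13961401e+00, -1.89504930e-04,  2.81275590e+00]), 'wrist_force': array([ 0.32071688, -0.11886976, -0.16600291]), 'wrist_torque': array([-0.02823059, -0.05117594, -0.02037053]), 'finger_force': 0.0, 'width': 0.09390427906440492}
0.0188
```

View pics/scene0.png

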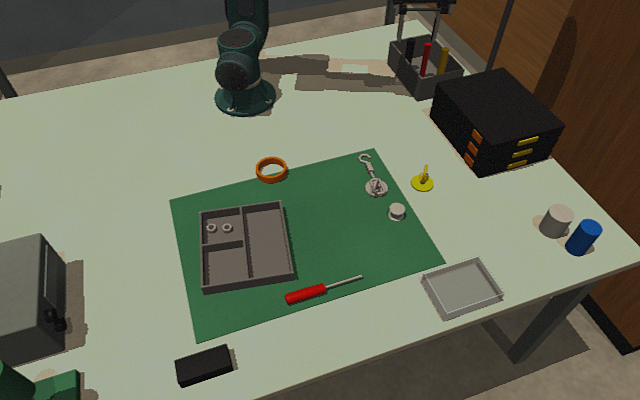

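View pics/top0.png

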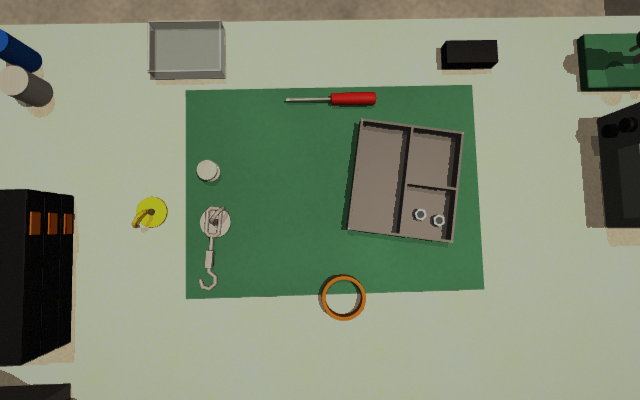

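The scene view shows the eye hook and plate hook at about (370,180), the spool at (397,211) and the tray at (245,245). The top view shows the foot at (215,222), the grip block at (209,259), the tail at (208,282), the spool at (208,171) and the tray between (348,121) and (463,241). A yellow look-alike sits off the mat. Next I'll enlarge both.

```bash
cat > h.py <<'E'
import numpy as np, cv2
from bench import readout, imaging, robot
def ray(s,u,v):
    d=np.array([(u-s["cx"])/s["fx"],(v-s["cy"])/s["fy"],1.]); R=np.array(s["R"]);t=np.array(s["t"])
    return -R.T@t, R.T@d
def onz(s,u,v,z):
    c,d=ray(s,u,v); return c+d*(z-c[2])/d[2]
def proj(s,X):
    p=np.array(s["R"])@np.array(X)+s["t"]; return s["fx"]*p[0]/p[2]+s["cx"],s["fy"]*p[1]/p[2]+s["cy"]
def tri(s1,p1,s2,p2):
    c1,d1=ray(s1,*p1);c2,d2=ray(s2,*p2)
    k=np.linalg.lstsq(np.c_[d1,-d2],c2-c1,rcond=None)[0]; a=c1+k[0]*d1;b=c2+k[1]*d2
    return (a+b)/2,np.linalg.norm(a-b)
def avg(name,n=4):
    s=imaging.snapshot(name); p=s["pixels"].astype(float)
    for _ in range(n-1): p+=imaging.snapshot(name)["pixels"]
    s["pixels"]=(p/n); return s
def crop(s,u,v,w,h,k):
    im=np.clip(s["pixels"],0,255).astype(np.uint8)[v:v+h,u:u+w,::-1]
    return cv2.resize(im,None,fx=k,fy=k,interpolation=cv2.INTER_CUBIC)
E
python3 - <<'E'
from h import *
import pickle
T=avg("top");S=avg("scene"); pickle.dump((T,S),open("im0.pkl","wb"))
a=crop(T,188,192,55,110,5); b=crop(S,345,140,60,70,8)
a=crop(T,190,195,50,100,6)
c=np.zeros((600,300+480,3),np.uint8); c[:600,:300]=a; c[:560,300:]=b; cv2.imwrite("pics/c1.png",c)
E
```

```text
(no output)
```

View pics/c1.png

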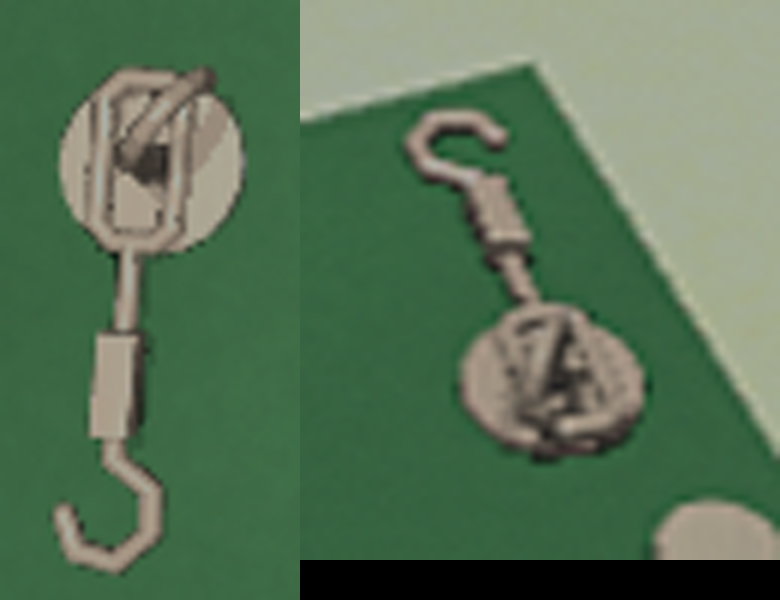

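The crop shows the foot circle with its centre near crop (150,163). The eye's long axis runs nearly vertical, from (145,70) to (135,250). The crook runs from (125,160) to the tip at (208,75). The block is centred near (116,387) and the tail near (110,520). In the scene crop, the block is near (497,212).

```bash
cat > m.py <<'E'
from h import *
import pickle
from scipy.optimize import least_squares
T,S=pickle.load(open("im0.pkl","rb"))
def cp(u,v): return (u+.5)/6-.5+190,(v+.5)/6-.5+195
def sp(u,v): return (u-300+.5)/8-.5+345,(v+.5)/8-.5+140
def mask(s):
    h=cv2.cvtColor(s["pixels"].astype(np.uint8),cv2.COLOR_RGB2HSV)
    return ((h[...,1]<75)).astype(np.uint8)*255
def foot(s,c0,r0,zs):
    m=cv2.resize(mask(s)*1,None,fx=4,fy=4,interpolation=cv2.INTER_CUBIC); m=(m>127).astype(np.uint8)
    cs,_=cv2.findContours(m,cv2.RETR_EXTERNAL,cv2.CHAIN_APPROX_NONE)
    P=np.vstack([c[:,0] for c in cs]); P=(P+.5)/4-.5
    P=P[np.hypot(*(P-c0).T)<r0]
    X=np.array([onz(s,u,v,zs)[:2] for u,v in P])
    f=lambda q:np.hypot(X[:,0]-q[0],X[:,1]-q[1])-.032
    r=least_squares(f,X.mean(0),loss="soft_l1",f_scale=.001); return r.x,np.median(abs(r.fun)),len(X)
if __name__=="__main__":
    for s in(T,S): print("cam",-np.array(s["R"]).T@s["t"])
    print("footT",foot(T,cp(150,163),20,.004)); print("footS",foot(S,sp(552,378),14,.004))
    for n,p,z in [("tip",(210,73),.028),("shankside",(126,163),.028),("eyetop",(143,68),.009),("eyebot",(133,249),.009),("barend",(126,333),.009),("blk",(116.5,386),.017),("blkfront",(119,335),.017),("blkback",(114,437),.017),("tailend",(112,572),.004)]:
        print(n,np.round(onz(T,*cp(*p),z),4))
    print("blk tri",tri(T,cp(116.5,386),S,sp(497,212)))
    print("foot tri",tri(T,cp(150,163),S,sp(552,378)))
    for n,s,c in(("T",T,(405,180)),("S",S,(245,245))):
        h=cv2.cvtColor(s["pixels"].astype(np.uint8),cv2.COLOR_RGB2HSV)
        g=(h[...,1]<75).astype(np.uint8); k,l,st,ce=cv2.connectedComponentsWithStats(g)
        i=[i for i in range(1,k) if np.hypot(*(ce[i]-c))<40 and st[i,4]>800]
        P=np.vstack([np.argwhere(l==j)[:,::-1] for j in i]).astype(np.int32); H=cv2.convexHull(P)
        q=cv2.approxPolyDP(H,8,True)[:,0]; print(n,q.tolist())
        for u,v in q: print("  ",np.round(onz(s,u,v,.035)[:2],4))
E
python3 m.py
```

```text
cam [0.51743768 0.04185794 0.7952155 ]
cam [ 1.28526529 -0.18688986  0.95364574]m.py:17: RuntimeWarning: Mean of empty slice.
  r=least_squares(f,X.mean(0),loss="soft_l1",f_scale=.001); return r.x,np.median(abs(r.fun)),len(X)
  ret = ret.dtype.type(ret / rcount)
Traceback (most recent call last):
  File "m.py", line 20, in <module>
    print("footT",foot(T,cp(150,163),20,.004)); print("footS",foot(S,sp(552,378),14,.004))
                  ~~~~^^^^^^^^^^^^^^^^^^^^^^^
  File "m.py", line 17, in foot
    r=least_squares(f,X.mean(0),loss="soft_l1",f_scale=.001); return r.x,np.median(abs(r.fun)),len(X)
ValueError: Initial guess is outside of provided bounds
```

```bash
sed -i 's/RETR_EXTERNAL/RETR_LIST/' m.py; python3 m.py
```

```text
cam [0.51743768 0.04185794 0.7952155 ]
cam [ 1.28526529 -0.18688986  0.95364574]
footT (array([0.53789075, 0.2480396 ]), np.float64(0.0008119507220746766), 415)
footS (array([0.53292474, 0.24905179]), np.float64(0.002293726880798437), 282)
tip [0.5666 0.2221 0.028 ]
shankside [0.5371 0.2505 0.028 ]
eyetop [0.5702 0.2496 0.009 ]
eyebot [0.508  0.2535 0.009 ]
barend [0.4794 0.256  0.009 ]
blk [0.4621 0.2572 0.017 ]
blkfront [0.4792 0.2562 0.017 ]
blkback [0.445  0.2581 0.017 ]
tailend [0.3982 0.2628 0.004 ]
blk tri (array([0.46225   , 0.25732537, 0.01793829]), np.float64(0.0007776101326745324))
foot tri (array([0.53727224, 0.24682905, 0.01061066]), np.float64(0.0003297510290236229))
T [[464, 132], [452, 242], [346, 228], [361, 118]]
   [ 0.7069 -0.273 ]
   [ 0.4818 -0.2353]
   [ 0.5164 -0.022 ]
   [ 0.7413 -0.0608]
S [[294, 279], [203, 293], [198, 212], [281, 200]]
   [ 0.7569 -0.0633]
   [ 0.7221 -0.27  ]
   [ 0.4809 -0.2394]
   [ 0.5145 -0.0231]
```

```bash
cat > plan.py <<'E'
import sys
from h import *
from scipy.spatial.transform import Rotation as Ro
def plan(p,yaw,pitch=0.,cur=None):
    # pitch: nose-down tilt about tool y; prints turn (shares), then shift (shares) in tool axes after the turn
    o=readout.get_obs(); p0,e0=cur or (o["tool_pos"],o["ee_rot"])
    A=Ro.from_euler("xyz",e0); B=Ro.from_euler("xyz",[np.pi,0,yaw])*Ro.from_rotvec([0,pitch,0])
    r=(A.inv()*B).as_rotvec()/(2*np.pi/3); s=B.inv().apply(np.array(p)-p0)/.2
    print("turn",np.round(r,4),"shift",np.round(s,4),"| t",round(o["time"],2),np.round(o["tool_pos"],4),np.round(o["ee_rot"],3),"F",np.round(o["wrist_force"],1),"w",round(o["width"],4),"ff",round(o["finger_force"],1))
if __name__=="__main__":
    a=[float(x) for x in sys.argv[1:]]; plan(a[:3],a[3],*(a[4:5]))
E
python3 plan.py .462 .2573 .10 3.07
```

```text
turn [-0.      0.     -0.1228] shift [-1.5126 -1.2111  0.5273] | t 0.5 [0.1776 0.5205 0.2055] [-3.142  0.     2.813] F [-0.3 -0.7  0.4] w 0.0944 ff 0.0
```

Request:
carry_out:
  motion: "0 0 0 0 0 -0.0614 0.5; 0 0 0 0 0 -0.0614 0.5; -0.189 -0.151 0.066 0 0 0 0.5; -0.189 -0.151 0.066 0 0 0 0.5; -0.189 -0.151 0.066 0 0 0 0.5; -0.189 -0.151 0.066 0 0 0 0.5; -0.189 -0.151 0.066 0 0 0 0.5; -0.189 -0.151 0.066 0 0 0 0.5; -0.189 -0.151 0.066 0 0 0 0.5; -0.189 -0.151 0.066 0 0 0 0.5; 0 0 0 0 0 0 0.5; 0 0 0 0 0 0 0.5"

```text
time: 2.0
tool_pos: [0.4618, 0.2582, 0.1]
ee_rot: [3.141, -0.0, 3.07]
wrist_force: [-0.7, 0.5, -0.3]
width: 0.0472
finger_force: 0.0
```

```bash
python3 plan.py .462 .2573 .007 3.07
```

```text
turn [ 0.0003 -0.0002 -0.0002] shift [-0.0015 -0.0044  0.465 ] | t 2.0 [0.4618 0.2582 0.1   ] [ 3.141 -0.     3.07 ] F [-0.7  0.5 -0.3] w 0.0472 ff 0.0
```

Request:
carry_out:
  motion: "0 -0.004 0.14 0 0 0 0.5; 0 0 0.14 0 0 0 0.5; 0 0 0.12 0 0 0 0.5; 0 0 0.065 0 0 0 0.5; 0 0 0 0 0 0 0.5; 0 0 0 0 0 0 0.3; 0 0 0 0 0 0 0.2; 0 0 0 0 0 0 0; 0 0 0 0 0 0 0; 0 0 0 0 0 0 0"

```text
time: 3.25
tool_pos: [0.4622, 0.2573, 0.0074]
ee_rot: [3.141, 0.001, 3.07]
wrist_force: [-0.3, 0.8, 2.1]
width: 0.0134
finger_force: 30.0
```

```bash
python3 - <<'E'
from h import *
import pickle
T=avg("top",3);S=avg("scene",3); pickle.dump((T,S),open("im1.pkl","wb"))
a=crop(T,190,195,50,100,6); b=crop(S,345,140,60,70,8)
c=np.zeros((600,780,3),np.uint8); c[:,:300]=a; c[:560,300:]=b; cv2.imwrite("pics/c2.png",c)
E
python3 plan.py .462 .2573 .011 3.07 0.05
```

```text
turn [0.0003 0.0242 0.    ] shift [ 0.002  -0.0003 -0.0181] | t 3.55 [0.4622 0.2573 0.0074] [3.141e+00 1.000e-03 3.070e+00] F [-0.2  0.4  4.3] w 0.0138 ff 30.0
```

View pics/c2.png

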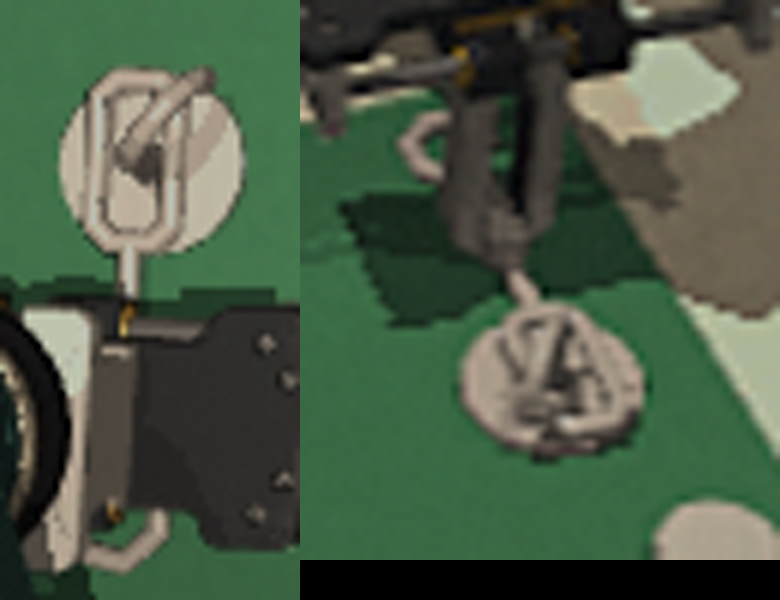

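Block gripped: the fingers are on it at top crop (116,400), and the eye is undisturbed around crop (138,160). Now I'll lift slightly, level the eye hook and look at it again.

Request:
carry_out:
  motion: "0 0 -0.011 0 0 0 0; 0 0 -0.0115 0 0 0 0; 0 0 0 0 0.012 0 0; 0 0 0 0 0.012 0 0; 0 0 0 0 0 0 0; 0 0 0 0 0 0 0"

```text
time: 4.3
tool_pos: [0.4619, 0.2571, 0.0112]
ee_rot: [-3.141, -0.051, 3.07]
wrist_force: [0.7, -0.6, -1.3]
width: 0.0136
finger_force: 30.0
```

```bash
python3 - <<'E'
from h import *
import pickle
T=avg("top",4); pickle.dump(T,open("im2.pkl","wb"))
a=crop(T,192,200,45,45,13)
cv2.imwrite("pics/c3.png",a)
E
python3 plan.py .4954 .2875 .0115 2.39 0.05
```

```text
turn [-1.630e-02 -2.000e-04  3.243e-01] shift [-0.0194  0.2257 -0.0016] | t 4.5 [0.4617 0.2572 0.0114] [ 3.142 -0.05   3.07 ] F [-0.6 -0.1 -1.4] w 0.0139 ff 30.0
```

View pics/c3.png

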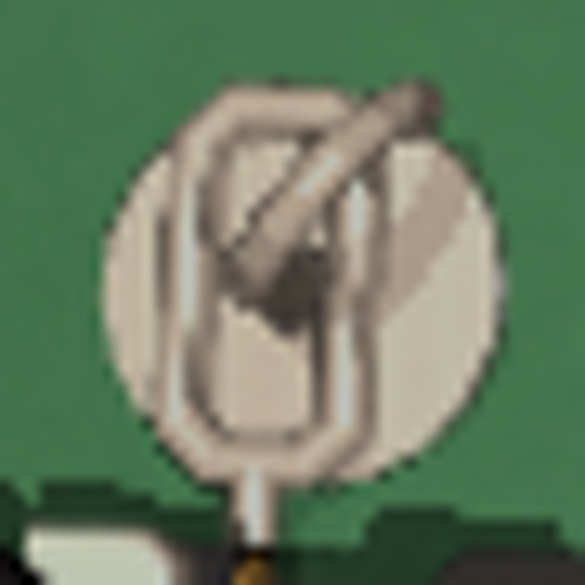

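The lifted, level eye spans crop rows 83–487 and columns 170–380. The crook runs from (240,272) to the tip at (440,97), and the foot circle covers columns 105–503.

```bash
python3 - <<'E'
from h import *
import pickle
from m import foot
T=pickle.load(open("im2.pkl","rb")); q=lambda u,v:((u+.5)/13-.5+192,(v+.5)/13-.5+200)
for n,p,z in [("tip",(440,97),.028),("tipcorner",(440,97),.022),("shankside",(238,274),.028),("eyetop",(286,83),.011),("eyebot",(258,487),.011),("eyeL",(166,285),.015),("eyeR",(383,285),.007),("eyeLin",(205,285),.011),("eyeRin",(330,285),.011),("barmid",(345,180),.048)]:
    print(n,np.round(onz(T,*q(*p),z),4))
print(foot(T,q(304,285),18,.004))
# predicted pixels in crop for a few crook angles
F=np.array([.5378,.248,0])
for a in(-.65,-.7,-.75,-.8,-.85):
    d=np.array([np.cos(a),np.sin(a),0]); o=[]
    for r,z in((-.004,.028),(.018,.05),(.040,.026)):
        u,v=proj(T,F+d*r+[0,0,z]); o.append(((u-192+.5)*13-.5,(v-200+.5)*13-.5))
    print(a,np.round(o,0).tolist())
E
```

```text
tip [0.5661 0.2205 0.028 ]
tipcorner [0.5664 0.2219 0.022 ]
shankside [0.5394 0.2519 0.028 ]
eyetop [0.5701 0.2488 0.011 ]
eyebot [0.5062 0.2537 0.011 ]
eyeL [0.5384 0.2668 0.015 ]
eyeR [0.5376 0.2347 0.007 ]
eyeLin [0.5383 0.2618 0.011 ]
eyeRin [0.5378 0.2421 0.011 ]
barmid [0.5526 0.2303 0.048 ]
(array([0.53795533, 0.24807426]), np.float64(0.0008301287464402493), 390)
-0.65 [[248.0, 305.0], [296.0, 184.0], [421.0, 75.0]]
-0.7 [[247.0, 304.0], [301.0, 188.0], [432.0, 83.0]]
-0.75 [[246.0, 303.0], [305.0, 191.0], [441.0, 91.0]]
-0.8 [[245.0, 302.0], [310.0, 195.0], [451.0, 100.0]]
-0.85 [[244.0, 301.0], [314.0, 200.0], [459.0, 109.0]]
```

Request:
carry_out:
  motion: "0 -0.0175 0 0 0 0 0; -0.0019 0.0381 0 -0.0024 0 0.0477 0; -0.0019 0.0381 0 -0.0024 0 0.0477 0; -0.0019 0.0381 0 -0.0024 0 0.0477 0; -0.0019 0.0381 0 -0.0024 0 0.0477 0; -0.0019 0.0381 0 -0.0024 0 0.0477 0; -0.0019 0.0381 0 -0.0024 0 0.0477 0; -0.0019 0.0381 0 -0.0024 0 0.0477 0; 0 0 0 0 0 0 0; 0 0 0 0 0 0 0"

```text
time: 5.75
tool_pos: [0.4828, 0.3011, 0.0112]
ee_rot: [-3.141, -0.05, 2.371]
wrist_force: [0.3, -0.8, -1.9]
width: 0.0137
finger_force: 30.0
```

```bash
python3 - <<'E'
from h import *
import pickle
T=avg("top",4); pickle.dump(T,open("im3.pkl","wb"))
a=crop(T,192,200,45,45,13)
cv2.imwrite("pics/c4.png",a)
E
python3 plan.py .496 .2887 .0115 2.373 0.05
```

```text
turn [ 0.0001 -0.0002 -0.0013] shift [-0.0905  0.0004 -0.0057] | t 5.95 [0.4829 0.3013 0.0113] [-3.142 -0.05   2.37 ] F [ 0.6 -0.5 -1.7] w 0.0132 ff 30.0
```

View pics/c4.png

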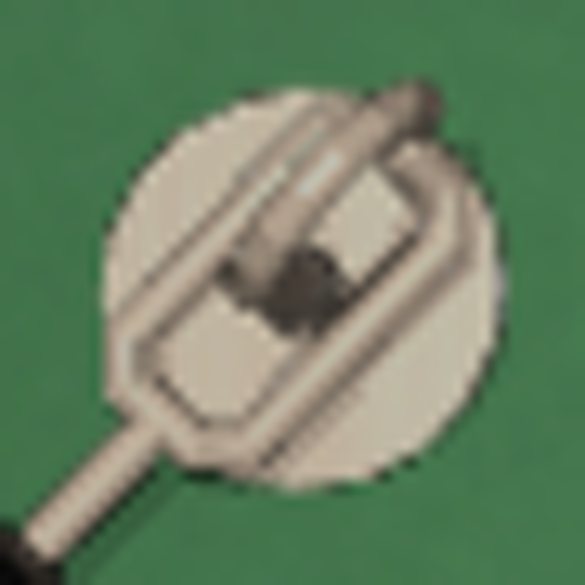

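The eye's edges run at 45.7° and the crook at about 46.8°, so they are parallel. The foot hasn't moved. Next is the 18 mm slide along the crook line.

Request:
carry_out:
  motion: "-0.03 0 -0.002 0 0 0 0; -0.03 0 -0.002 0 0 0 0; -0.0305 0 -0.0017 0 0 0 0; 0 0 0 0 0 0 0; 0 0 0 0 0 0 0"

```text
time: 6.58
tool_pos: [0.496, 0.2887, 0.0114]
ee_rot: [-3.142, -0.051, 2.37]
wrist_force: [0.4, -0.6, -2.6]
width: 0.0139
finger_force: 30.0
```

```bash
python3 - <<'E'
from h import *
import pickle
T=avg("top",4); pickle.dump(T,open("im4.pkl","wb"))
a=crop(T,192,200,45,45,13)
cv2.imwrite("pics/c5.png",a)
E
python3 plan.py .496 .2887 .0115 2.373 0.05
```

```text
turn [ 0.0001 -0.0002 -0.0014] shift [-0.0009 -0.0005 -0.0002] | t 6.78 [0.4959 0.2889 0.0115] [ 3.142 -0.05   2.37 ] F [-0.7  0.1 -0.7] w 0.0136 ff 30.0
```

View pics/c5.png

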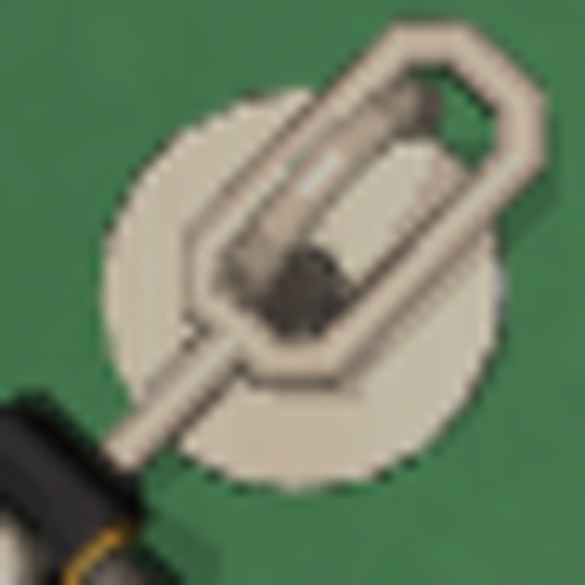

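The eye now surrounds the crook. Its inner tail end is near (243,312), its inner front near (468,95), and the tip is at (430,105). A numeric check before lifting.

```bash
python3 - <<'E'
from h import *
import pickle
T=pickle.load(open("im4.pkl","rb")); q=lambda u,v:((u+.5)/13-.5+192,(v+.5)/13-.5+200)
F=np.array([.5379,.2481]); d=np.array([.7179,-.6961]); n=np.array([.6961,.7179])
for nm,p,z in [("in tail",(243,312),.011),("in front",(466,95),.011),("out front",(487,70),.011),("out L edge",(288,125),.013),("out R edge",(455,250),.011),("tip out",(440,97),.026),("apex axis",(330,180),.046)]:
    X=onz(T,*q(*p),z)[:2]-F; print(nm,np.round([X@d*1e3,X@n*1e3],1))
for z in(.005,.011,.028): u,v=proj(T,[*F,z]); print(z,(u-192+.5)*13-.5,(v-200+.5)*13-.5)
E
```

```text
in tail [-8.3  2.8]
in front [40.5  0.5]
out front [45.6  0.8]
out L edge [18.3 17.6]
out R edge [ 21.4 -15.2]
tip out [39.2  0.2]
apex axis [21.2 -0.5]
0.005 301.8384493613211 285.88422305366555
0.011 291.8998415965152 285.19458160894754
0.028 262.89246680844656 283.1817556347539
```

Request:
carry_out:
  motion: "-0.003 0 0 0 0 0 0; 0.0013 0 -0.025 0 0 0 0; 0.0013 0 -0.025 0 0 0 0; 0.0013 0 -0.025 0 0 0 0; 0.0013 0 -0.025 0 0 0 0; 0 0 0 0 0 0 0"

```text
time: 7.52
tool_pos: [0.4969, 0.2886, 0.0323]
ee_rot: [3.14, -0.05, 2.37]
wrist_force: [0.2, -0.4, -1.1]
width: 0.0136
finger_force: 30.0
```

```bash
python3 - <<'E'
from h import *
from m import foot
import pickle
T=avg("top",3)
print(foot(T,(215,221.5),18,.004))
cv2.imwrite("pics/c6.png",np.hstack([crop(T,192,200,45,45,8),crop(avg("scene",3),345,155,50,45,8)]))
E
python3 plan.py .4956 .2891 .085 2.373 0.05
```

```text
(array([0.53786146, 0.24791926]), np.float64(0.0007737176448661259), 385)
turn [-0.0001 -0.0002 -0.0016] shift [ 0.0187  0.0006 -0.2685] | t 7.83 [0.4963 0.2883 0.0312] [-3.141 -0.05   2.37 ] F [-0.1 -0.1 -1.7] w 0.0136 ff 30.0
```

View pics/c6.png

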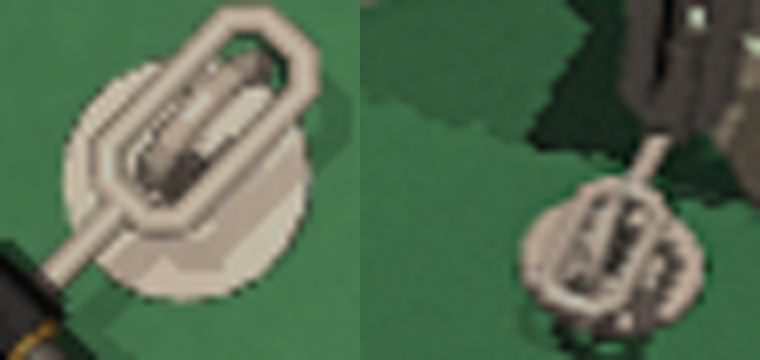

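The foot is unmoved, the force is only the eye hook's own weight, and the crook sits inside the eye opening. Continuing the lift.

Request:
carry_out:
  motion: "0.0013 0 -0.025 0 0 0 0; 0.0013 0 -0.025 0 0 0 0; 0.0013 0 -0.025 0 0 0 0; 0.0013 0 -0.025 0 0 0 0; 0 0 0 0 0 0 0"

```text
time: 8.45
tool_pos: [0.4969, 0.2886, 0.0523]
ee_rot: [3.14, -0.05, 2.37]
wrist_force: [0.5, 0.5, -1.3]
width: 0.0139
finger_force: 30.0
```

Request:
carry_out:
  motion: "0.002 0 -0.04 0 0 0 0; 0.002 0 -0.04 0 0 0 0; 0.002 0 -0.04 0 0 0 0; 0.003 0 -0.06 0 0 0 0; 0 0 0 0 0 0 0; 0 0 0 0 0 0 0"

```text
time: 9.2
tool_pos: [0.4964, 0.2883, 0.0876]
ee_rot: [3.142, -0.05, 2.37]
wrist_force: [-0.2, 0.1, -1.9]
width: 0.0138
finger_force: 30.0
```

```bash
python3 - <<'E'
from h import *
from m import foot
T=avg("top",3)
print(foot(T,(215,221.5),18,.004))
cv2.imwrite("pics/c7.png",np.hstack([crop(T,180,190,60,60,6),crop(avg("scene",3),335,140,70,60,6)]))
E
python3 plan.py .599 -.0925 .10 2.976 0.05
```

```text
(array([0.53759294, 0.24791838]), np.float64(0.0006237682168381276), 327)
turn [ 0.0143 -0.0004 -0.2891] shift [-0.8164 -1.7932 -0.1052] | t 9.5 [0.4962 0.2883 0.0871] [-3.141 -0.051  2.37 ] F [ 0.4  0.2 -2.4] w 0.0137 ff 30.0
```

View pics/c7.png

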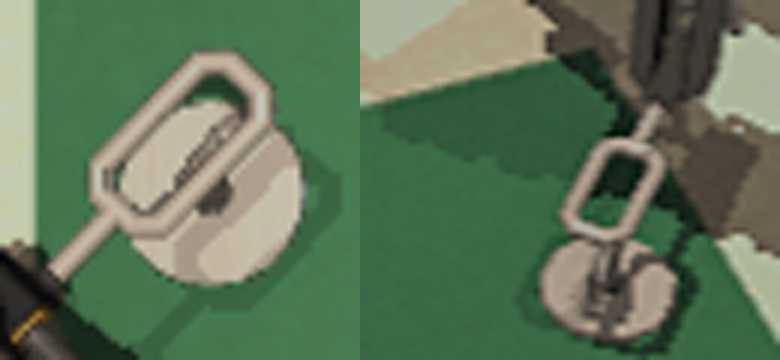

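It's free: the eye sits above the crook and the plate hook is still standing. Moving over the long bay.

Request:
carry_out:
  motion: "0 0 -0.05 0.0036 0 -0.0723 0; 0 0 -0.05 0.0036 0 -0.0723 0; 0 0 0 0.0036 0 -0.0723 0; 0 0 0 0.0036 0 -0.0723 0; -0.102 -0.224 -0.005 0 0 0 0; -0.102 -0.224 -0.005 0 0 0 0; -0.102 -0.224 -0.005 0 0 0 0; -0.102 -0.224 -0.005 0 0 0 0; -0.102 -0.224 -0.005 0 0 0 0; -0.102 -0.224 -0.005 0 0 0 0; -0.102 -0.224 -0.005 0 0 0 0; -0.102 -0.224 -0.005 0 0 0 0"

```text
time: 11.0
tool_pos: [0.5996, -0.0942, 0.107]
ee_rot: [3.141, -0.05, 2.976]
wrist_force: [1.0, 0.3, -1.2]
width: 0.0139
finger_force: 30.0
```

```bash
python3 plan.py .599 -.0925 .04 2.976 0.05
```

```text
turn [ 0.0003 -0.0001  0.0001] shift [-0.0123  0.0078  0.335 ] | t 11.0 [ 0.5996 -0.0942  0.107 ] [ 3.141 -0.05   2.976] F [ 1.   0.3 -1.2] w 0.0139 ff 30.0
```

Request:
carry_out:
  motion: "-0.004 0.008 0.1 0 0 0 0; -0.005 0 0.12 0 0 0 0; -0.005 0 0.12 0 0 0 0; -0.005 0 0.09 0 0 0 0; -0.001 0 0.02 0 0 0 0; 0 0 0 0 0 0 0; 0 0 0 0 0 0 0"

```text
time: 11.88
tool_pos: [0.6001, -0.0911, 0.0185]
ee_rot: [3.141, -0.048, 2.976]
wrist_force: [0.4, 1.5, -1.7]
width: 0.0135
finger_force: 30.0
```

```bash
python3 plan.py .599 -.0925 .0086 2.976 0.05
```

```text
turn [0.0001 0.0011 0.0002] shift [ 0.0019 -0.0077  0.0495] | t 11.88 [ 0.6001 -0.0911  0.0185] [ 3.141 -0.048  2.976] F [ 0.4  1.5 -1.7] w 0.0135 ff 30.0
```

Request:
carry_out:
  motion: "-0.001 0 0.02 0 0 0 0; 0 0 0.015 0 0 0 0; 0 0 0.005 0 0 0 0; 0 0 0 0 0 0 0; 0 0 0 0 0 0 0"

```text
time: 12.5
tool_pos: [0.599, -0.0909, 0.0092]
ee_rot: [3.141, -0.05, 2.976]
wrist_force: [-0.4, -0.0, -1.5]
width: 0.0141
finger_force: 30.0
```

Request:
carry_out:
  motion: "0 0 0.0025 0 0 0 0; 0 0 0.0025 0 0 0 0; 0 0 0 0 0 0 0"

```text
time: 12.88
tool_pos: [0.599, -0.091, 0.0087]
ee_rot: [3.141, -0.05, 2.976]
wrist_force: [-1.2, 0.1, 2.1]
width: 0.0134
finger_force: 30.0
```

Request:
carry_out:
  motion: "0 0 0 0 0 0 0.1; 0 0 0 0 0 0 0.2; 0 0 0 0 0 0 0.3; 0 0 0 0 0 0 0.35; 0.003 0 -0.05 0 0 0 0.35; 0.005 0 -0.1 0 0 0 0.35; 0.01 0 -0.2 0 0 0 0.35; 0.01 0 -0.25 0 0 0 0.35; 0 0 0 0 -0.024 0 0.35; 0 0 0 0 0 0 0.35"

```text
time: 14.12
tool_pos: [0.5996, -0.0911, 0.1311]
ee_rot: [3.141, 0.004, 2.976]
wrist_force: [-0.7, -0.4, -0.4]
width: 0.0331
finger_force: 0.0
```

```bash
python3 - <<'E'
from h import *
from m import foot
T=avg("top",3);S=avg("scene",3)
print(foot(T,(215,221.5),18,.004))
cv2.imwrite("pics/c8.png",np.vstack([np.hstack([crop(T,192,200,45,45,8),crop(S,345,150,50,45,8)]),cv2.resize(crop(S,190,190,120,110,4)[:,:],(400,240))[:, :].repeat(1,0) if 0 else np.hstack([crop(T,335,110,135,140,1)[:140],np.zeros((140,625,3),np.uint8)])[:, :760]]))
# eye hook pixels in long bay: bright, low-saturation
g=T["pixels"].min(2); print(g[115:245:6,345:470:5].astype(int))
E
python3 plan.py .5422 .2439 .13 2.373
```

```text
(array([0.53763901, 0.2480334 ]), np.float64(0.0005861566228546472), 399)
[[ 92  93  93  91  91  95  92  94  93  94  12  18  27  36  76  84  85  84
   37  94  94  95  96  98  96]
 [ 92  93  91  62  57 133 138 141 127 101  17  24  26  19  85  86  86  86
   48  78  80  83  86  88  91]
 [ 93  94  47 138 119 119 120  55  33  30  15  18  29  27  86  85  86  73
   66  67  67  69  72  75  77]
 [ 93  93  47 140 142 142 143 144 144  34  15  20  26  55  86  86  86  48
   62  61  63  64  64  66  66]
 [ 92  34  32  33  38 144 141 226 190  16  14  24  18  76  85  86  86  52
   56  57  58  59  60  61  61]
 [ 92  32  30  33  32 139 155  28  31  14  18  23  18  85  86  87  86  50
   51  52  53  54  54  56  56]
 [ 80  33  34  33  33  23  29  31  31  18  19  17  24  87  87  86  76  43
   45  46  48  48  50  50  52]
 [ 35  34  34  32  32 148 196  22  19  16  16  17  54  87  86  86  49  34
   36  37  40  42  41  43  44]
 [ 31  33  35  33  33 148  87  32  31  17  18  18  74  87  86  87  22  23
   26  26  31  32  33  37  36]
 [ 31  35  33  34 118 149  29  32  17  18  16  18  88  86  87  87  19  23
   30  
[... 750 characters left out ...]
 96  94]
 [ 33 130 130 152 131  84  76  17  18  17  89  89  90  90  50 104 175  79
  233 132  80  33 141  95  96]
 [ 32 130 131 153 132 133  19  18  18  22  89  90  90  82 134 134 136  91
  231 129  78  34 107  96  96]
 [ 42 107 133 141 133 133  17  18  18  51  89  89  90  71 134 135 135 155
  154 154  69  31  99  96  96]
 [ 81  84  98  88  83  85  17  18  18  70  89  89  90 127 135 136 155 155
  154 154  69  31  96  98  96]
 [ 97  97  99  99  85  48  17  16  18  90  90  90  90  85  84  82  83  83
   84  92 149 155  98  99  98]]
turn [-0.    -0.001  0.288] shift [ 1.3682  1.0061 -0.0135] | t 14.43 [ 0.599  -0.091   0.1273] [ 3.141e+00 -2.000e-03  2.976e+00] F [-0.9 -0.3 -0.3] w 0.0332 ff 0.0
```

Request:
carry_out:
  motion: "0 0 -0.013 0 0 0.072 0.35; 0 0 0 0 0 0.072 0.35; 0 0 0 0 0 0.072 0.35; 0 0 0 0 0 0.072 0.35; 0.171 0.1258 0 0 0 0 0.35; 0.171 0.1258 0 0 0 0 0.35; 0.171 0.1258 0 0 0 0 0.35; 0.171 0.1258 0 0 0 0 0.35; 0.171 0.1258 0 0 0 0 0.35; 0.171 0.1258 0 0 0 0 0.35; 0.171 0.1258 0 0 0 0 0.35; 0.171 0.1258 0 0 0 0 0.35"

```text
time: 15.92
tool_pos: [0.5421, 0.2452, 0.1303]
ee_rot: [-3.141, -0.001, 2.373]
wrist_force: [-0.6, -0.4, -0.1]
width: 0.033
finger_force: 0.0
```

Request:
carry_out:
  motion: "0 0 0 0 0 0 0.35; 0 0 0 0 0 0 0.35"

```text
time: 16.18
tool_pos: [0.5425, 0.2434, 0.1304]
ee_rot: [-3.141, -0.0, 2.373]
wrist_force: [0.3, 0.3, 0.9]
width: 0.0326
finger_force: 0.0
```

```bash
python3 plan.py .5421 .2438 .012 2.373
```

```text
turn [-0.0005 -0.      0.0001] shift [2.900e-03 2.000e-04 5.919e-01] | t 16.18 [0.5425 0.2434 0.1304] [-3.141 -0.     2.373] F [0.3 0.3 0.9] w 0.0326 ff 0.0
```

Request:
carry_out:
  motion: "0.002 0 0.15 0 0 0 0.35; 0 0 0.14 0 0 0 0.35; 0 0 0.11 0 0 0 0.35; 0 0 0.1 0 0 0 0.35; 0 0 0.06 0 0 0 0.35; 0 0 0.032 0 0 0 0.35; 0 0 0 0 0 0 0.25; 0 0 0 0 0 0 0.18; 0 0 0 0 0 0 0.12; 0 0 0 0 0 0 0; 0 0 0 0 0 0 0; 0 0 0 0 0 0 0"

```text
time: 17.68
tool_pos: [0.5421, 0.2437, 0.0132]
ee_rot: [-3.141, 0.0, 2.373]
wrist_force: [-2.2, -2.5, 5.6]
width: 0.0071
finger_force: 30.0
```

Request:
carry_out:
  motion: "0 0 -0.02 0 0 0 0; 0 0 -0.03 0 0 0 0; 0 0 -0.1 0 0 0 0; 0 0 -0.15 0 0 0 0; 0 0 -0.15 0 0 0 0; 0 0 0 0 0 0 0; 0 0 0 0 0 0 0"

```text
time: 18.55
tool_pos: [0.5415, 0.244, 0.101]
ee_rot: [-3.14, -0.001, 2.373]
wrist_force: [0.2, -0.7, -2.3]
width: 0.0078
finger_force: 30.0
```

```bash
python3 plan.py .6606 -.2127 .1035 2.373
```

```text
turn [-0.0006 -0.0005  0.0001] shift [-2.0154 -1.2279 -0.0123] | t 18.55 [0.5415 0.244  0.101 ] [-3.140e+00 -1.000e-03  2.373e+00] F [ 0.2 -0.7 -2.3] w 0.0078 ff 30.0
```

Request:
carry_out:
  motion: "-0.168 -0.1023 0 0 0 0 0; -0.168 -0.1023 0 0 0 0 0; -0.168 -0.1023 0 0 0 0 0; -0.168 -0.1023 0 0 0 0 0; -0.168 -0.1023 0 0 0 0 0; -0.168 -0.1023 0 0 0 0 0; -0.168 -0.1023 0 0 0 0 0; -0.168 -0.1023 0 0 0 0 0; -0.168 -0.1023 0 0 0 0 0; -0.168 -0.1023 0 0 0 0 0; -0.168 -0.1023 0 0 0 0 0; -0.168 -0.1023 0 0 0 0 0"

```text
time: 20.05
tool_pos: [0.6605, -0.2133, 0.0992]
ee_rot: [-3.141, -0.005, 2.373]
wrist_force: [0.1, -0.2, -2.6]
width: 0.0073
finger_force: 30.0
```

Request:
carry_out:
  motion: "0 0 0 0 0 0 0; 0 0 0 0 0 0 0"

```text
time: 20.3
tool_pos: [0.6605, -0.2118, 0.1]
ee_rot: [-3.141, -0.004, 2.373]
wrist_force: [0.9, 0.6, -1.8]
width: 0.0075
finger_force: 30.0
```

```bash
python3 - <<'E'
from h import *
T=avg("top",3);S=avg("scene",3)
cv2.imwrite("pics/c9.png",np.hstack([crop(T,340,110,130,140,3),crop(S,190,190,125,140,3)]))
E
python3 plan.py .6606 -.2127 .0166 2.373
```

```text
turn [ 0.0002 -0.      0.0006] shift [-0.0006 -0.007   0.4299] | t 20.6 [ 0.6615 -0.2116  0.1026] [ 3.141 -0.     2.374] F [ 0.2  1.  -3.3] w 0.0077 ff 30.0
```

View pics/c9.png

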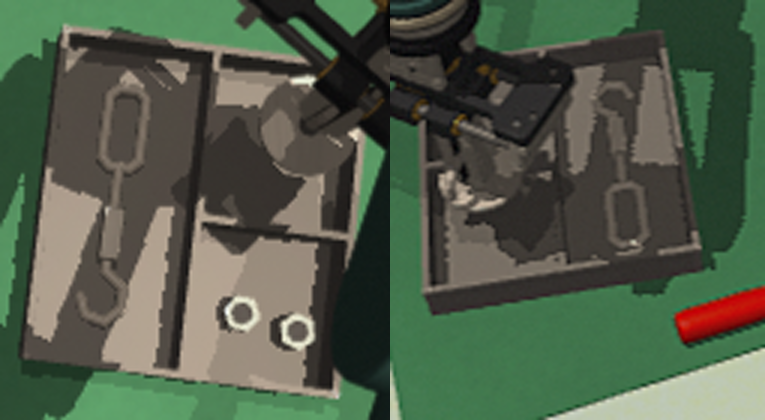

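The eye hook lies in the long bay, with its eye at crop (125,130) and its tail at (103,300). The plate hook hangs upright over the short bay, with its foot near (308,130). Checking where it will come down.

```bash
python3 - <<'E'
from h import *
T=imaging.snapshot("top");S=imaging.snapshot("scene")
a=(340+308/3-.5,110+130/3-.5); print(onz(T,*a,.092))
# short-bay inner corners at rim z=.035 (top crop) and floor centre
print([np.round(onz(T,340+u/3-.5,110+v/3-.5,.035)[:2],3).tolist() for u,v in((221,68),(372,80),(350,235),(205,217))])
E
```

```text
[ 0.65343348 -0.20520398  0.092     ]
[[0.709, -0.167], [0.698, -0.271], [0.591, -0.25], [0.606, -0.151]]
```

Request:
carry_out:
  motion: "0 -0.015 0.1 0 0 0 0; 0 0 0.12 0 0 0 0; 0 0 0.1 0 0 0 0; 0 0 0.055 0 0 0 0; 0 0 0.02 0 0 0 0; 0 0 0 0 0 0 0; 0 0 0 0 0 0 0"

```text
time: 21.58
tool_pos: [0.6602, -0.2151, 0.0247]
ee_rot: [3.14, 0.002, 2.373]
wrist_force: [-0.7, -0.1, -2.7]
width: 0.0075
finger_force: 30.0
```

Request:
carry_out:
  motion: "0 0 0.015 0 0 0 0; 0 0 0.01 0 0 0 0; 0 0 0.005 0 0 0 0; 0 0 0 0 0 0 0; 0 0 0 0 0 0 0"

```text
time: 22.2
tool_pos: [0.6594, -0.2147, 0.0175]
ee_rot: [3.141, -0.0, 2.373]
wrist_force: [0.7, 0.1, -0.8]
width: 0.0075
finger_force: 30.0
```

Request:
carry_out:
  motion: "0 0 0.003 0 0 0 0; 0 0 0 0 0 0 0; 0 0 0 0 0 0 0"

```text
time: 22.58
tool_pos: [0.6596, -0.2148, 0.0174]
ee_rot: [3.141, 0.0, 2.373]
wrist_force: [-0.8, 0.8, 1.0]
width: 0.0074
finger_force: 30.0
```

Contact felt. I'll release gently and withdraw straight up.

Request:
carry_out:
  motion: "0 0 0 0 0 0 0.12; 0 0 0 0 0 0 0.2; 0 0 0 0 0 0 0.3; 0 0 0 0 0 0 0.3; 0 0 -0.05 0 0 0 0.3; 0 0 -0.12 0 0 0 0.3; 0 0 -0.2 0 0 0 0.3; 0 0 -0.25 0 0 0 0.3; 0 0 -0.25 0 0 0 0.3; -0.1 0.2 0 0 0 0 0.3; -0.1 0.2 0 0 0 0 0.3; 0 0 0 0 0 0 0.3"

```text
time: 24.08
tool_pos: [0.7454, -0.1833, 0.1881]
ee_rot: [-3.141, -0.003, 2.376]
wrist_force: [-1.4, -0.2, -0.5]
width: 0.0281
finger_force: 0.0
```

```bash
python3 - <<'E'
from h import *
import pickle
T=avg("top",3);S=avg("scene",3)
# bare-steel pixel blobs in the tray, and change vs. start
T0,S0=pickle.load(open("im0.pkl","rb"))
for n,a,b,f in(("T",T,T0,(.655,-.2105)),("S",S,S0,(.655,-.2105))):
    print(n,[np.round(proj(a,[*f,z])).tolist() for z in(.009,.054)])
    u,v=map(int,proj(a,[*f,.02])); print(np.round(a["pixels"][v-22:v+20:3,u-24:u+24:3].min(2)).astype(int))
o=readout.get_obs();print(o["time"],o["tool_pos"],o["width"],o["wrist_force"])
E
```

```text
T [[431.0, 160.0], [438.0, 156.0]]
[[ 30  74 117 118 119 117 117 117 118 118 117  65  57  38  17  18]
 [ 31 104 118 118 117 118 139 139 139 121 121 118 119 118  47  15]
 [ 43 119 118 118 118 119 118 139 139 138 139 138 134 138  74  62]
 [109 120 119 119 119 119 131 140 152 141 139 139  94 141  65  65]
 [117 121 120 119 118 191 186 188 201 103  94 103 154 138  66  57]
 [117 121 121 116 187 191 189 181  69 122 135 176 117 139  65  51]
 [121 122 122 191 190 193 191  72 181 120 124 165 146 140  65  42]
 [123 122 121 194 192 194  71  33  46  92 163 194 195 140  66  35]
 [142 122  56 194 192 195  72  38  48 192 194 196 195 127  65  34]
 [138 122 122 195 195 197 192 100 186 196 196 197 125  60  66  31]
 [129 122 123 119 198 198 195 194 192 196 197 197 129 122  63  31]
 [143 124 124  68 194 198 196 196 193 199 200 199 122  56  45  29]
 [124 123 124 123  68 191 197 195 194 199 195 123 122  55  52  29]
 [123 124 124 125 124 125 124  65 107 124 123 124 123  46  45  25]]
S [[224.0, 268.0], [221.0, 258.0]]
[[ 72  41  54  76  91  88  62   7  15  31  38  61  56  54  55  98]
 [ 64  58  43  35  39  4
[... 247 characters left out ...]
58  63  44  66  86  86  83 131 131 127 131 129  82  88  87  88]
 [ 57  60  40  63  88  91 131  95  40 127 130 128 132  85  87  87]
 [ 57  89  48  68  84 132 142 115  48 131 131 128 129  56  87  90]
 [ 66  90  36  64  98 123  73 135  68  45  55 131 133  63  87  92]
 [ 59  89  51  44 102 129 104 131 130  57  94 131 135  85  86  95]
 [ 57  91  51  55  97  93 120 128 119  91 129 132  72  86  86 107]
 [ 60  91  47  79 101  85 148 146  72 129 134  54  88  86  85  90]
 [ 57  92  46  51 103 101 102  51  77  86  82  87  86  85  70  44]
 [ 61  97  44  50 103 102 102 104 103 108 109  90  63  52  49  40]]
24.375 [ 0.7429716  -0.1858574   0.19249523] 0.02788880505711793 [0.1113086  0.43320899 0.45417098]
```

The foot shows as a full disc, centred in the short bay in both views, with the crook upright and the gripper clear. Handing in.

```bash
python3 -c "
from bench import robot; print(robot.close_job())"
```

```text
the job is handed in; nothing more can be done
None
```

I handed the job in at about 24 s: the eye hook came free without moving the plate hook and lies in the long bay, and the plate hook stands on its foot in the empty short bay; I saw no contact with anything else but made no final check of the other items, and the hand-in gave no verdict.

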